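# Hang a second key-blank pack behind the raised end of an occupied display hook

### The job

Take the red pack of key blanks that stands in the red bin and hang it on the hook's wire, in front of the red pack already hanging there. Then, with the pack you hold, push both back along the wire until they meet the blue stop plate, press them home gently for a moment, and let go, leaving both hanging straight and close together. Do not knock the hung pack off, crack a pack by pushing hard, or disturb the blue pack, the padlock or the spray can.

Things in the scene. Friction and masses are not known exactly. Their poses are not given: they have to be found in the camera images.
- hook: Fixed hook stand: base plate 170 x 130 x 12 mm, white post 20 mm square, 156 mm high, steel wire 6 mm thick, centre line 150 mm above the table. Origin: on the table under the post's axis; z up. The wire leaves the post along the stand's own -x (roughly towards the robot), level to 135 mm from the post's axis, then rises 10 mm over its last 18 mm. On it is clamped a blue stop plate (see hung).
- hook_tip (a point): The wire's free end (centre of its round end), 153 mm from the post's axis along the stand's -x, 160 mm above the table; the stand's axes.
- hung: First red pack, hanging on the wire, free to slide; same shape as spare, 0.1 to 0.17 kg. Its slot starts 75 to 90 mm from the post's axis. Behind it is the blue stop plate (56 mm wide, 50 to 150 mm above the table), clamped fast; it does not give. The plate's front face is 34 to 54 mm from the post's axis: not reported, to be found by feel. Origin: centre of the underside.
- hung_eye (a point): Middle of the top edge of the hung pack's slot, where it bears on the wire, 108 mm above its underside; the pack's axes. The packs' shells meet face to face: slots of touching packs lie 28 mm apart.
- spare: Red pack to hang, upright in the bin, 0.08 to 0.17 kg. Clear shell 28 mm (own x) x 64 (own y) x 75 high, keys inside; above it a red tab 46 mm wide in y, 4 thick (8 at its side edges), up to 126 mm. Slot 18 wide, 14 high through the tab along x, 94 to 108 mm above the underside. Origin: centre of the underside, z up; both faces alike. Grip the tab's side edges at about the slot's top.
- spare_eye (a point): Middle of the top edge of the spare pack's slot, 108 mm above its underside; the pack's axes. Hanging, it rests on the wire's top, 153 mm above the table. The shell cracks if a pack is pushed against the other, the wire or the stop with more than 20 N; dragging the hung pack along takes 1 to 4 N; 8 to 14 N along the wire, held half a second, presses home.
- bin: Fixed red open bin 220 (own x) x 130 (own y) x 50 mm high, wall 4 mm. Origin: centre of the underside. The spare and the other pack stand in it about 100 mm apart along its x, in either order.
- other: A pack of the same shape with a blue card and tab and steel keys, standing in the bin; leave it standing. Origin: centre of the underside.
- padlock: Loose brass padlock lying on the table, body 50 x 45 x 24 mm; leave alone. Origin: centre of the underside.
- can: Loose yellow spray can, 52 mm across, 150 mm high; leave standing. Origin: centre of the underside.

How it is judged:
On the way, in this order (a step that is already met when the one before it is completed fails the run):
1. the wire goes through the spare pack's slot, behind the raised end (x of spare_eye in the frame of hook between -0.142 and -0.05 m and y of spare_eye in the frame of hook between -0.009 and 0.009 m and z of spare_eye in the frame of hook between 0.149 and 0.1625 m), for 0.2 s.
2. the spare pack presses the hung pack home against the stop plate: more than 5 N between the packs and more than 5 N between hung pack and hook (contact force between spare and hung above 5 N and contact force between hung and hook above 5 N and x of hung_eye in the frame of hook above -0.0705 m), for 0.25 s.
At the end, for the whole second after the job is handed in: Both red packs hang at rest by their slots on the wire (slot tops within 4 mm of its top, 9 mm sideways), the spare in front, upright within 10 deg, square within 14 deg, slots at most 36 mm apart; the hung one is pushed back, its slot within 71 mm of the post axis (x of hung_eye in the frame of hook between -0.0715 and -0.044 m and z of hung_eye in the frame of hook between 0.149 and 0.157 m and z of spare_eye in the frame of hook between 0.149 and 0.157 m and y of spare_eye in the frame of hook between -0.009 and 0.009 m and y of hung_eye in the frame of hook between -0.009 and 0.009 m and distance between spare_eye and hung_eye below 0.036 m and x of spare_eye in the frame of hook below -0.068 m and angle between the x axis of each of spare, hung and the x axis of hook, either way round below 0.25 rad and angle between each of spare, hung's own z axis and vertical below 0.17 rad and linear speed of each of spare, hung below 0.03 m/s); the robot touches nothing.
It fails at once if the packs are pushed against each other with more than 20 N (contact force between spare and hung above 20 N).
It fails at once if a pack is pushed against the hook (wire, stop plate or post) with more than 20 N (contact force between any of hung, spare and hook above 20 N).
It fails at once if the hung pack is lifted off, knocked off or swung up (z of hung_eye in the frame of hook below 0.145 m or z of hung_eye in the frame of hook above 0.165 m or angle between hung's own z axis and vertical above 0.5 rad).
It fails at once if the blue pack is knocked over or moved more than 30 mm (distance of other from where it was at the start of the episode above 0.03 m or angle between other's own z axis and vertical above 0.35 rad).
It fails at once if the padlock or the can is moved more than 30 mm (distance of any of padlock, can from where it was at the start of the episode above 0.03 m).
It also fails if it takes over 64 s, if anything falls off the work surface, if the arm or the gripper's body presses on something with over 40 N, if the wrist force passes 120 N, or if a joint passes its speed limit or range.

### The arm

A 6-joint arm with a two-finger parallel gripper is mounted at the origin on the work surface. World frame = base frame: x ahead of the robot, y to its left, z up, the work surface at z = 0. Lengths are in m, angles in rad, forces in N, time in s.
With the tool pointing down it reaches from about 0.325 to 0.9 m from the base axis. Payload 3.5 kg.
Tool frame: the origin (TCP) lies at the very end of the fingers, on their centre line; the grasp point (between the pads) lies 19 mm behind it; z points along the fingers, y is the line along which they close (so a half turn about z gives the same grasp; the last joint's range is limited). The gripper opens to 85 mm and grips with 20 to 120 N. Pads are 22 mm wide; open, the fingers measure 114 mm over their backs; the gripper's body (76 mm by 85 mm) begins 54 mm behind the grasp point. The pads swing forward as they close: fully open they stand 13 mm farther back than shut.
Start: joints at [-1.237, 0.276, -0.026, 1.268, 0, 1.467], TCP at [0.264, -0.566, 0.231] pointing down, gripper open.
Joint ranges: [-3.12, 3.12], [-0.85, 1.88], [-1.08, 1.24], [-1.95, 2.15], [-1.57, 1.53], [-3.14, 3.14]. Speed limits (rad/s): [2.57, 2.57, 3.14, 3.14, 3.14, 3.14].

### API

Orientations are given as a unit quaternion [x, y, z, w].
In Python, from rig import get_state, grab_frame, camera_info, close_job, boxes_of gives the robot as it stands. The module is installed in compiled form; this text tells all that it offers.
- The arm moves only by the shell command python3 -m pendant 'ROWS' [FORCE]. ROWS is JSON, a list that holds one entry, the list of rows, each a list of 5 numbers: the opening, from 0 (shut) to 1 (fully open), then the shift along the tool's x, y, z in cm, then the turn about the tool's z in degrees. In form: [[[hand, x, y, z, twist], ...]]. A call has 1 to 12 rows; each row is the pose to reach, as a shift and turn from the pose commanded when the call began, along the tool's axes at that moment; what a row does not reach only later rows make up. A row lasts 1/8 s, in which the tool goes at most 62.5 mm and 10.7 degrees, less where a joint would pass 70% of its speed; a pose out of reach is approached as far as the arm can. A call with a gripper value outside its range is refused whole. The fingers move at their own pace and stop on an object; FORCE is the grip in N (left out, the last holds). Time passes only in rows, so rows that repeat a pose let the fingers close. It gives the time, the measured TCP pose, the force, the opening and the grip force at its end, in the units of the state.
- get_state(): the state, without advancing time (a new reading comes with each control period).
- grab_frame(name): name is "scene" or "top"; returns the picture (420x560x3 uint8, red, green, blue); there is no depth.
- camera_info(name): a dict with "fx", "fy", "cx", "cy" (pixels), "rvec" (rotation vector, rad) and "tvec" (3), from world to camera coordinates, as OpenCV has them. Camera axes: x right, y down, z forward; pixel columns grow to the right and rows downward; lengths in m; the calibration is good to about 2 mm. A picture is of the moment at which its call begins. camera_info takes no time and is no camera call.
- close_job(): hands the job in; it is judged then, once.
Trained networks look in the newest picture that a camera, given by its name, has taken for a name from the list of things; names that differ only in an ending like _2 or _b are one class to them, and where a whole thing is asked for, a point or a joint stands for the part that bears it (a point fixed in the world has none). Each returns a list of dicts, best first, with "score" (0 to 1); they miss things now and then, are a little off and sometimes report something else, mostly with a low value. They report only what shows in the picture. A call takes as long as a camera call.
- boxes_of(camera, thing): "pixel" ([column, row] in pixels, amid what is visible of it).
The state is a dict: "time_s": time; "joint_positions": joint angles; "joint_vel": joint speeds; "effort": joint torques, N m; "ee_pos": TCP position; "tool_rot": TCP orientation; "contact_force": force on the tool from outside, world axes, zero at the start; "wrist_torque": the same for the moment, N m; "finger_gap": finger opening in m; "grip_force": force on a finger pad.
Only numpy, scipy, OpenCV 4.12 (cv2) and the standard library are available. Lean on these libraries where they do the work, as an engineer would, in place of code of your own. Each camera call takes 0.05 s, during which the arm holds its last target. There are 200 camera calls.

## Working session

There is one attempt and no reset: what is moved stays moved. The work goes in short steps, Python scripts to look and compute and a shell command to move; the robot and the scene stay as the last step left them, time stands still between calls to the robot, and variables do not carry over. Pictures are saved under pics/ and viewed, at most 10 in all, crops included, and the job is handed in when it is done.

```bash
mkdir -p pics; python3 - <<'E'
from rig import *
import cv2,numpy as np
s=get_state();print({k:np.round(v,3).tolist() for k,v in s.items()})
for c in("scene","top"):
    im=grab_frame(c);cv2.imwrite(f"pics/{c}0.png",im[:,:,::-1])
    i=camera_info(c);print(c,{k:np.round(v,3).tolist() for k,v in i.items()})
    R=cv2.Rodrigues(np.array(i['rvec']))[0];print(-R.T@np.array(i['tvec']))
    for n in("hook","hook_tip","hung","hung_eye","spare","spare_eye","bin","other","padlock","can"):
        print(n,[(np.round(d['pixel']).tolist(),round(d['score'],2)) for d in boxes_of(c,n)][:3])
E
```

```text
{'time_s': 0.0, 'joint_positions': [-1.237, 0.277, -0.028, 1.268, 0.0, 1.467], 'joint_vel': [0.0, -0.002, 0.0, 0.0, -0.001, -0.002], 'effort': [0.0, -44.55, 29.521, 0.016, -0.0, 0.0], 'ee_pos': [0.264, -0.566, 0.23], 'tool_rot': [0.976, 0.217, -0.0, -0.001], 'contact_force': [0.131, -0.04, -0.387], 'wrist_torque': [-0.052, -0.019, -0.016], 'grip_force': 0.0, 'finger_gap': 0.086}
scene {'fx': 474.317, 'fy': 474.317, 'cx': 274.724, 'cy': 215.611, 'rvec': [2.152, 0.591, -0.281], 'tvec': [-0.514, -0.047, 1.337]}
[ 0.99185863 -0.68793558  0.77260993]
hook [([321.0, 239.0], 0.59)]
hook_tip [([320.0, 235.0], 0.84)]
hung [([306.0, 205.0], 0.93), ([318.0, 236.0], 0.71)]
hung_eye [([306.0, 209.0], 0.87)]
spare []
spare_eye [([167.0, 290.0], 0.66)]
bin [([190.0, 321.0], 0.61)]
other [([204.0, 317.0], 0.94)]
padlock [([270.0, 177.0], 0.71)]
can [([332.0, 163.0], 0.8), ([270.0, 176.0], 0.32)]
top {'fx': 402.96, 'fy': 402.96, 'cx': 279.451, 'cy': 210.387, 'rvec': [2.174, -2.037, 0.226], 'tvec': [-0.001, 0.576, 1.069]}
[0.33329477 0.02678606 1.16763981]
hook [([240.0, 192.0], 0.7)]
hook_tip [([239.0, 192.0], 0.89)]
hung [([231.0, 198.0], 0.8)]
hung_eye [([234.0, 200.0], 0.66)]
spare [([359.0, 251.0], 0.59)]
spare_eye [([356.0, 258.0], 0.77)]
bin [([360.0, 241.0], 0.95), ([366.0, 223.0], 0.31)]
other [([365.0, 222.0], 0.64)]
padlock [([169.0, 272.0], 0.56)]
can [([140.0, 209.0], 0.87)]
```

View pics/scene0.png

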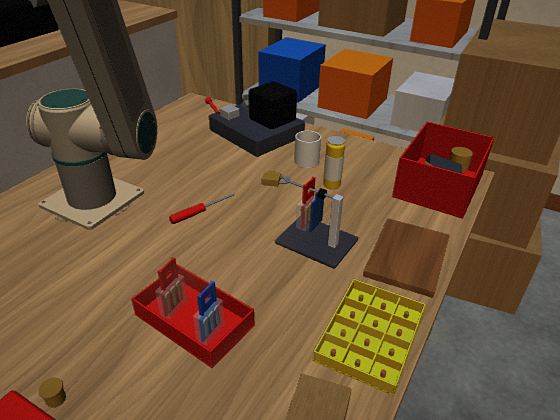

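View pics/top0.png

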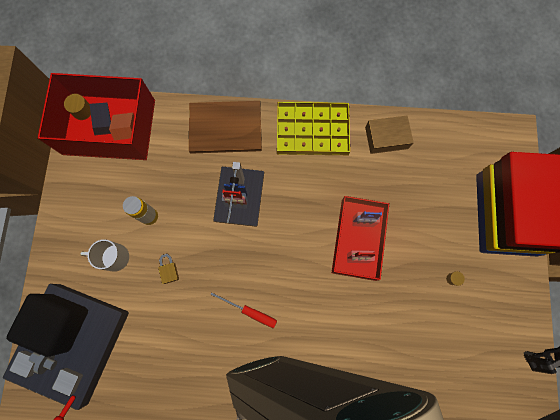

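The scene view shows the red spare's tab near (168,271), the blue pack at (207,298), and the hook with post at (336,220) and hung tab at (308,190). The top view shows the spare near (362,256), the blue pack near (368,216), the hook post near (236,166), and the wire running down to about (230,215). I'll enlarge both views.

```bash
cat >h.py <<'E'
import numpy as np,cv2
from rig import *
def cam(c):
    i=camera_info(c);K=np.array([[i['fx'],0,i['cx']],[0,i['fy'],i['cy']],[0,0,1]]);return K,np.array(i['rvec'],float),np.array(i['tvec'],float)
def proj(c,P):
    K,r,t=cam(c);return cv2.projectPoints(np.array(P,float).reshape(-1,1,3),r,t,K,None)[0][:,0]
def back(c,uv,z):
    K,r,t=cam(c);R=cv2.Rodrigues(r)[0];o=-R.T@t;d=R.T@np.linalg.inv(K)@[uv[0],uv[1],1];return o+d*(z-o[2])/d[2]
E
python3 - <<'E'
from h import *
t=cv2.imread("pics/top0.png");s=cv2.imread("pics/scene0.png")
def crop(im,x,y,w,h,f): return cv2.resize(im[y:y+h,x:x+w],None,fx=f,fy=f,interpolation=cv2.INTER_CUBIC)
a=crop(t,205,155,66,75,6);b=crop(t,328,190,66,95,6)[:450] if 0 else crop(t,328,195,66,90,5)
H=600;im=np.zeros((H,800,3),np.uint8);im[:450,:396]=a;im[:450,400:730]=b
cv2.imwrite("pics/c1.png",im)
a=crop(s,270,170,95,100,4);b=crop(s,130,250,100,100,4)
im=np.zeros((400,800,3),np.uint8);im[:,:380]=a;im[:,400:]=b;cv2.imwrite("pics/c2.png",im)
E
```

```text
(no output)
```

View pics/c1.png

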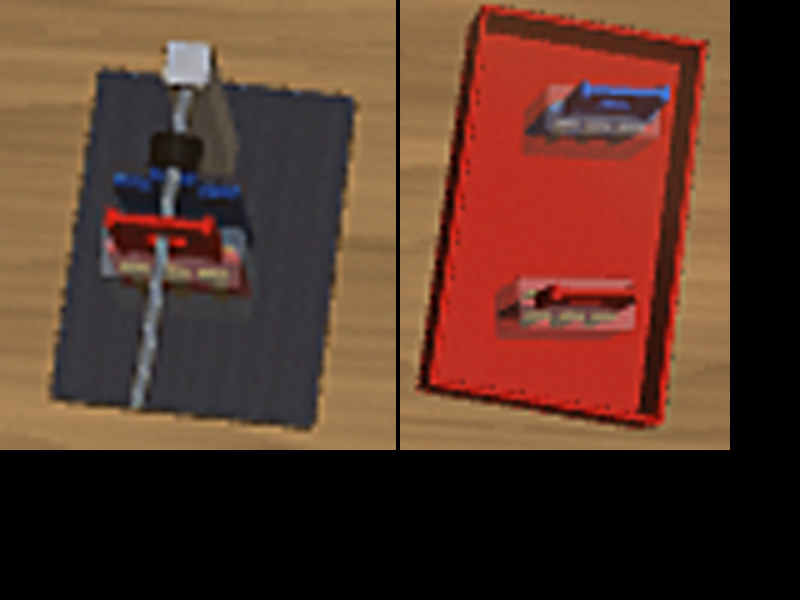

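View pics/c2.png

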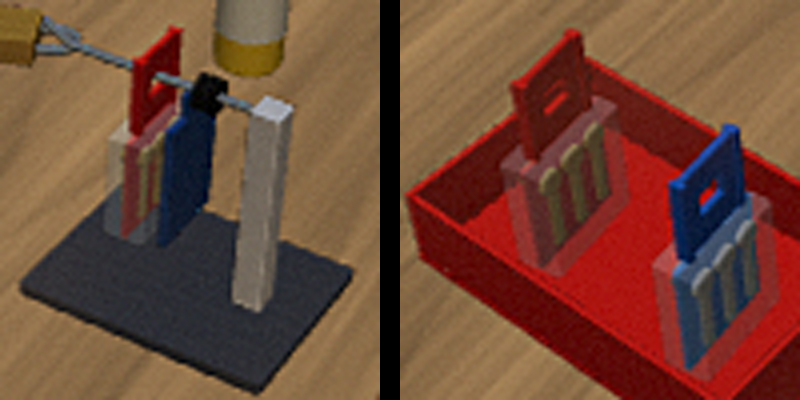

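The crops are clear. From the pixels read off them I'll compute the hook and spare poses.

```bash
python3 - <<'E'
from h import *
from scipy.optimize import least_squares
T=lambda u,v:(205+u/6,155+v/6); B=lambda u,v:(328+(u-400)/5,195+v/5)
S=lambda u,v:(270+u/4,170+v/4); SB=lambda u,v:(130+(u-400)/4,250+v/4)
p=np.array
print('post',back('top',T(188,65),.156),back('scene',S(273,110),.156))
print('tip',back('top',T(137,405),.160)); 
for c in [(97,70),(355,97),(315,428),(52,400)]: print('base',back('top',T(*c),.012))
for c in [(22,288),(352,270),(258,387)]: print('baseS',back('scene',S(*c),.012))
for c in [(483,8),(707,42),(661,424),(420,388)]: print('bin',back('top',B(*c),.05))
print('tab top',[back('top',B(*c),.126) for c in [(545,292),(635,295)]],[back('scene',SB(*c),.126) for c in [(514,84),(577,32)]])
print('blue',[back('top',B(*c),.126) for c in [(583,92),(670,92)]],[back('scene',SB(*c),.126) for c in [(673,185),(736,127)]])
print('hung',[back('top',T(*c),.171) for c in [(105,214),(215,222)]],[back('scene',S(*c),.171) for c in [(133,65),(180,30)]])
# hook fit
def hk(q):
    c,s=np.cos(q[2]),np.sin(q[2]); f=lambda x,y,z:[q[0]+c*x-s*y,q[1]+s*x+c*y,z]
    top=proj('top',[f(0,0,.156),f(-.153,0,.160)]); sc=proj('scene',[f(0,0,.156),f(0,0,.012)])
    return f,top,sc
ob=p([T(188,65),T(137,405)]);os=p([S(273,110),S(253,300)])
r=least_squares(lambda q:np.r_[(hk(q)[1]-ob).ravel(),(hk(q)[2]-os).ravel()],[.5,.1,0]);print('hook',r.x,r.fun.round(1))
f=hk(r.x)[0];print('tip scene',proj('scene',f(-.153,0,.16)))
# spare fit: shell/tab: x,y,yaw with tab top corners in both views
def sp(q,z=.128):
    c,s=np.cos(q[2]),np.sin(q[2]);P=[[q[0]-s*y,q[1]+c*y,z] for y in(.023,-.023)]
    return np.r_[proj('top',P),proj('scene',P)]
for n,o in(('spare',p([B(545,292),B(635,295),SB(514,84),SB(577,32)])),):
    for oo in(o,):
        r=least_squares(lambda q:(sp(q)-oo).ravel(),[.3,-.2,0]);print(n,r.x,r.fun.round(1))
E
```

```text
post [0.66714496 0.1565643  0.156     ] [0.67199073 0.15453581 0.156     ]
tip [0.51385562 0.16444236 0.16      ]
base [0.70904145 0.22025716 0.012     ]
base [0.70345301 0.09032966 0.012     ]
base [0.53470179 0.09754099 0.012     ]
base [0.54014555 0.22607275 0.012     ]
baseS [0.54410943 0.09295816 0.012     ]
baseS [0.71301393 0.21549305 0.012     ]
baseS [0.70722905 0.0870918  0.012     ]
bin [ 0.63048901 -0.14703059  0.05      ]
bin [ 0.61885824 -0.27534581  0.05      ]
bin [ 0.40173004 -0.25141937  0.05      ]
bin [ 0.41272822 -0.11883537  0.05      ]
tab top [array([ 0.46070698, -0.17176727,  0.126     ]), array([ 0.46217475, -0.21834323,  0.126     ])] [array([ 0.45986171, -0.21793583,  0.126     ]), array([ 0.46157028, -0.17286123,  0.126     ])]
blue [array([ 0.56790948, -0.18940519,  0.126     ]), array([ 0.57092106, -0.23539494,  0.126     ])] [array([ 0.56753247, -0.23123857,  0.126     ]), array([ 0.57010337, -0.1859582 ,  0.126     ])]
hung [array([0.59347151, 0.18411988, 0.171     ]), array([0.59303378, 0.13706125, 0.171     ])] [array([0.5920927, 0.1336706, 0.171    ]), array([0.59841189, 0.18129937, 0.171     ])]
hook [ 0.66943634  0.15682102 -0.04947625] [-0.  -0.8  0.1 -1.1 -0.6 -0.8 -0.9 -0.3]
tip scene [[281.3121529  175.09361088]]
spare [ 0.4612786  -0.19560491  1.28816089] [  6.7   8.7  -6.   -8.6   1.7 -12.9  -1.2  11.7]
```

```bash
python3 -m pendant '[[[1,2.8,-2.1,0,-10],[1,5.6,-4.2,0,-20],[1,8.4,-6.3,0,-30],[1,11.2,-8.4,0,-40],[1,14,-10.5,0,-50],[1,16.8,-12.6,0,-60],[1,19.6,-14.7,0,-70],[1,22.4,-16.8,0,-80],[1,25.2,-18.9,0,-90],[1,28,-21,0,-100],[1,30.8,-23.2,0,-110],[1,33.5,-25.3,0,-120]]]' 40
python3 -m pendant '[[[1,0,0,0,-10],[1,0,0,0,-20],[1,0,0,0,-30],[1,0,0,0,-35],[1,0,0,0,-35]]]'
cat >>h.py <<'E'
from scipy.spatial.transform import Rotation as Ro
def st():
    s=get_state();R=Ro.from_quat(s['tool_rot']);print(round(s['time_s'],2),np.round(s['ee_pos'],4),'yaw',round(float(np.degrees(np.arctan2(*R.as_matrix()[1::-1,0]))),2),'F',np.round(s['contact_force'],2),'gap',round(s['finger_gap'],4),'grip',round(s['grip_force'],1),np.round(s['joint_positions'],2));return s,R
def togo(xyz):
    s,R=st();print('rows cm',(R.inv().apply(np.array(xyz)-s['ee_pos'])*100).round(2))
E
python3 -c "from h import *;togo([.461,-.195,.093])"
```

```text
time_s: 2.6
ee_pos: [0.4614, -0.1943, 0.2315]
tool_rot: [0.298, 0.955, -0.0, 0.0]
contact_force: [-0.3, -0.5, 0.2]
finger_gap: 0.0853
grip_force: 0.0
time_s: 3.22
ee_pos: [0.4609, -0.1953, 0.2314]
tool_rot: [0.0, 1.0, -0.0, 0.0]
contact_force: [-1.0, 0.2, 0.1]
finger_gap: 0.0855
grip_force: 0.0
3.23 [ 0.4609 -0.1953  0.2314] yaw 179.97 F [-0.96  0.23  0.1 ] gap 0.0855 grip 0.0 [-0.53  0.06 -0.29  1.23 -0.   -0.53]
rows cm [-1.000e-02  4.000e-02  1.384e+01]
```

```bash
python3 -m pendant '[[[1,0,0,4,0],[1,0,0,8,0],[1,0,0,11,0],[1,0,0,13,0],[1,0,0,14,0],[1,0,0,14,0]]]' 40; python3 -c "
from h import *
cv2.imwrite('pics/g.png',cv2.resize(grab_frame('scene')[210:350,110:260,::-1],None,fx=4,fy=4));st()"
```

```text
time_s: 3.98
ee_pos: [0.4606, -0.1952, 0.091]
tool_rot: [0.0, 1.0, 0.0, -0.0]
contact_force: [-0.2, 0.8, 0.3]
finger_gap: 0.0856
grip_force: 0.0
4.03 [ 0.4612 -0.1956  0.0917] yaw 180.0 F [ 1.11 -0.34  0.07] gap 0.0852 grip 0.0 [-0.53  0.18 -0.47  0.92 -0.   -0.53]
```

View pics/g.png

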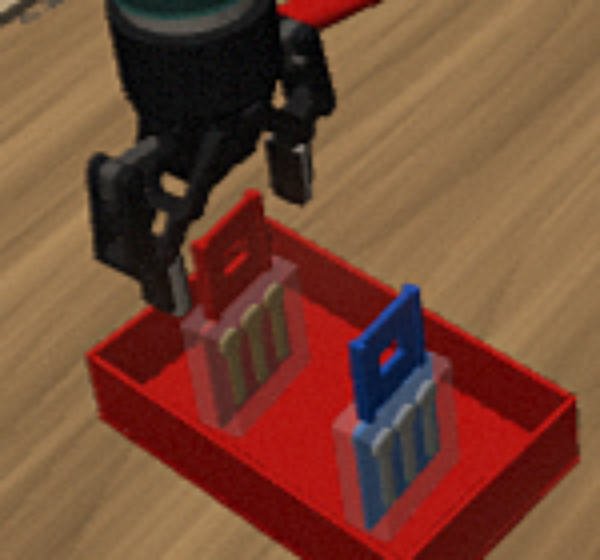

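The fingers straddle the red tab, at crop (165,290) and (290,180), so I close.

```bash
python3 -m pendant '[[[0.4,0,0,0,0],[0.3,0,0,0,0],[0.3,0,0,0,0],[0.3,0,0,0,0],[0.3,0,0,0,0],[0.3,0,0,0,0],[0.3,0,0,0,0]]]' 45; python3 -c "from h import *;st()"
```

```text
time_s: 4.9
ee_pos: [0.4617, -0.1959, 0.0923]
tool_rot: [-0.0, 1.0, -0.001, 0.001]
contact_force: [-1.3, -0.7, 5.1]
finger_gap: 0.0454
grip_force: 45.8
4.9 [ 0.4617 -0.1959  0.0923] yaw -179.98 F [-1.35 -0.67  5.05] gap 0.0454 grip 45.8 [-0.53  0.18 -0.47  0.92 -0.   -0.53]
```

```bash
python3 -m pendant '[[[0.3,0,0,-2,0],[0.3,0,0,-5,0],[0.3,0,0,-7,0],[0.3,0,4,-7,0],[0.3,0,8,-7,0],[0.3,-0.3,13,-6.8,0],[0.3,-0.6,18,-6.6,0],[0.3,-0.9,23,-6.4,2.4],[0.3,-1,28,-6.2,2.4],[0.3,-1.1,32,-6,2.4],[0.3,-1.2,35,-5.8,2.4],[0.3,-1.3,36,-5.6,2.4]]]'; python3 -m pendant '[[[0.3,0,0,0,0],[0.3,0,0,0,0]]]'; python3 - <<'E'
from h import *
st()
for c in('scene','top'):
    im=grab_frame(c)[:,:,::-1];cv2.imwrite(f'pics/{c}2.png',im)
    for n in('spare_eye','hook_tip'): print(c,n,[(np.round(d['pixel'],1).tolist(),round(d['score'],2)) for d in boxes_of(c,n)][:3])
a=cv2.resize(cv2.imread('pics/scene2.png')[140:260,235:375],None,fx=3.2,fy=3.2,interpolation=2)
b=cv2.resize(cv2.imread('pics/top2.png')[155:275,195:305],None,fx=3.2,fy=3.2,interpolation=2)
cv2.imwrite('pics/s2.png',np.hstack([a,b]))
E
```

```text
time_s: 6.4
ee_pos: [0.4729, 0.166, 0.1465]
tool_rot: [0.019, 1.0, -0.0, -0.001]
contact_force: [-1.0, -0.1, -1.3]
finger_gap: 0.0452
grip_force: 46.5
time_s: 6.65
ee_pos: [0.4735, 0.1637, 0.1471]
tool_rot: [0.021, 1.0, -0.0, -0.0]
contact_force: [0.7, -0.1, -0.5]
finger_gap: 0.0452
grip_force: 46.6
6.65 [0.4735 0.1637 0.1471] yaw 177.56 F [ 0.72 -0.11 -0.5 ] gap 0.0452 grip 46.6 [ 0.2   0.12 -0.4   1.05 -0.    0.25]
scene spare_eye [([264.8, 191.8], 0.93)]
scene hook_tip [([321.0, 233.9], 0.71), ([266.1, 191.0], 0.23)]
top spare_eye [([233.6, 245.2], 0.51)]
top hook_tip [([244.9, 186.4], 0.59), ([236.3, 243.2], 0.36)]
```

View pics/s2.png

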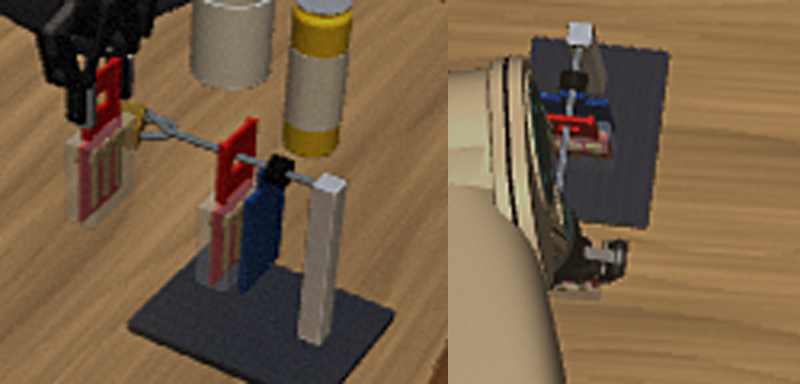

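The scene crop shows the spare held with its tab at (100,100), upright and left of the wire tip. I'll overlay the model on the picture to check alignment.

```bash
python3 - <<'E'
from h import *
im=cv2.imread('pics/scene2.png');f=6
x0,y0,w,h=245,145,95,85
big=cv2.resize(im[y0:y0+h,x0:x0+w],None,fx=f,fy=f,interpolation=2)
def ln(P,col,cl=False):
    q=((proj('scene',P)-[x0-.5,y0-.5])*f*16).astype(int);cv2.polylines(big,[q.reshape(-1,1,2)],cl,col,1,cv2.LINE_AA,4)
H=lambda q,x,y,z:[q[0]+np.cos(q[2])*x-np.sin(q[2])*y,q[1]+np.sin(q[2])*x+np.cos(q[2])*y,z]
hk=[.669,.157,-.044]
ln([H(hk,-.01,0,.15),H(hk,-.135,0,.15),H(hk,-.153,0,.16)],(0,255,0))
sp=[.4735,.1637,-.042];e=.1668
for z1,z2,b in((e-.033,e+.018,.023),(e-.014,e,.009)): ln([H(sp,0,-b,z1),H(sp,0,b,z1),H(sp,0,b,z2),H(sp,0,-b,z2)],(0,255,255),True)
cv2.imwrite('pics/o.png',big)
E
```

```text
(no output)
```

View pics/o.png

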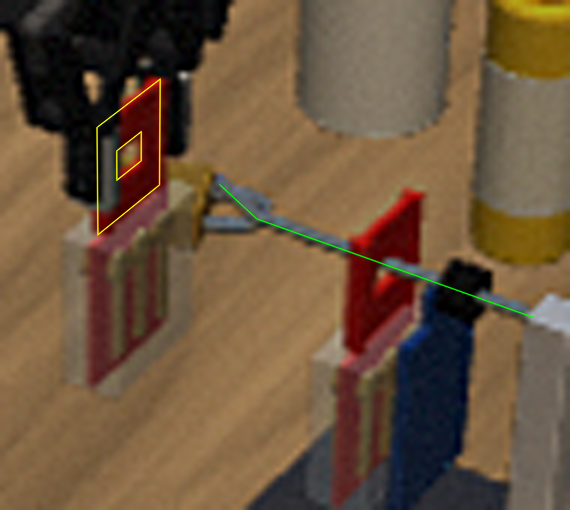

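The overlay matches to about 1 px: spare slot at (128,155), wire tip at (220,185). The wire runs through the slot's line, so I thread it.

```bash
python3 -m pendant '[[[0.3,-1.5,0,0,0],[0.3,-3,0,0,0],[0.3,-4.2,0,0,0],[0.3,-4.8,0,0.3,0],[0.3,-5.4,0,0.7,0],[0.3,-6,0,1,0],[0.3,-6.6,0,1,0],[0.3,-6.8,0,1,0],[0.3,-6.8,0,1,0],[0.3,-6.8,0,1,0]]]'; python3 - <<'E'
from h import *
st()
im=grab_frame('scene')[:,:,::-1];a=cv2.resize(im[145:230,245:340],None,fx=6,fy=6,interpolation=2);cv2.imwrite('pics/t.png',a)
E
```

```text
time_s: 8.2
ee_pos: [0.5415, 0.1619, 0.1374]
tool_rot: [0.021, 1.0, 0.0, -0.0]
contact_force: [0.5, -0.7, -1.3]
finger_gap: 0.0459
grip_force: 46.6
8.2 [0.5415 0.1619 0.1374] yaw 177.63 F [ 0.54 -0.74 -1.28] gap 0.0459 grip 46.6 [ 0.18  0.24 -0.28  1.05  0.    0.22]
```

View pics/t.png

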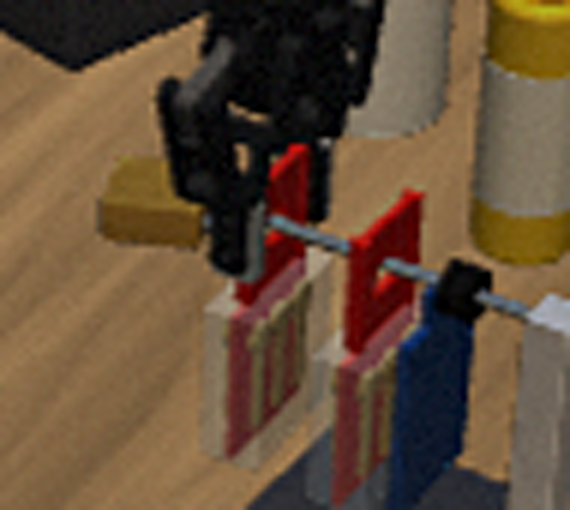

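The wire now passes through the spare's slot, emerging at (275,225). I'll lower slightly and advance with care.

```bash
python3 -m pendant '[[[0.3,-0.5,0,0.2,0],[0.3,-1,0,0.2,0],[0.3,-1.4,0,0.2,0],[0.3,-1.7,0,0.2,0],[0.3,-1.9,0,0.2,0],[0.3,-2.1,0,0.2,0],[0.3,-2.3,0,0.2,0],[0.3,-2.4,0,0.2,0],[0.3,-2.5,0,0.2,0],[0.3,-2.6,0,0.2,0]]]'; python3 -m pendant '[[[0.3,-0.1,0,0,0],[0.3,-0.2,0,0,0],[0.3,-0.3,0,0,0]]]';  python3 -c "
from h import *
st()
print(back('top',(205+120/6,155+182/6),.15),back('top',(205+240/6,155+190/6),.15))"
```

```text
time_s: 9.5
ee_pos: [0.5671, 0.1608, 0.1352]
tool_rot: [0.021, 1.0, 0.0, -0.001]
contact_force: [-1.3, -0.1, -1.1]
finger_gap: 0.0448
grip_force: 46.7
time_s: 9.88
ee_pos: [0.5705, 0.1607, 0.1353]
tool_rot: [0.021, 1.0, 0.0, -0.0]
contact_force: [-2.1, 0.4, -0.3]
finger_gap: 0.0453
grip_force: 46.7
9.88 [0.5705 0.1607 0.1353] yaw 177.63 F [-2.13  0.35 -0.34] gap 0.0453 grip 46.7 [ 0.17  0.29 -0.22  1.06  0.    0.21]
[0.61377891 0.18227054 0.15      ] [0.61361011 0.12972862 0.15      ]
```

```bash
for i in 1; do python3 -m pendant '[[[0.3,-0.05,0,0,0],[0.3,-0.1,0,0,0]]]'|sed -n '1,2p;4p'; done; python3 -m pendant '[[[0.3,-0.05,0,0,0],[0.3,-0.1,0,0,0]]]'|sed -n '1,2p;4p'
```

```text
time_s: 10.12
ee_pos: [0.5716, 0.1606, 0.1353]
contact_force: [-1.9, 0.4, -0.6]
time_s: 10.38
ee_pos: [0.5718, 0.1606, 0.1351]
contact_force: [-4.9, 0.5, 1.2]
```

```bash
python3 -m pendant '[[[0.3,-0.05,0,0,0],[0.3,-0.05,0,0,0]]]'|sed -n '1,2p;4p'
```

```text
time_s: 10.62
ee_pos: [0.5719, 0.1605, 0.135]
contact_force: [-4.6, 1.1, 1.2]
```

```bash
python3 -m pendant '[[[0.3,-0.05,0,0,0],[0.3,-0.1,0,0,0]]]'|sed -n '1,2p;4p'
```

```text
time_s: 10.88
ee_pos: [0.5721, 0.1605, 0.1348]
contact_force: [-7.3, 0.5, 3.1]
```

```bash
python3 -m pendant '[[[0.3,-0.05,0,0,0],[0.3,-0.1,0,0,0],[0.3,-0.15,0,0,0]]]'|sed -n '1,2p;4p'
```

```text
time_s: 11.25
ee_pos: [0.5723, 0.1604, 0.1344]
contact_force: [-9.0, -0.7, 2.7]
```

```bash
python3 -m pendant '[[[0.3,-0.05,0,0,0],[0.3,-0.1,0,0,0],[0.3,-0.1,0,0,0],[0.3,-0.1,0,0,0],[0.3,-0.1,0,0,0],[0.3,-0.1,0,0,0],[0.3,-0.1,0,0,0]]]'|sed -n '1,2p;4p'; python3 - <<'E'
from h import *
st()
im=grab_frame('scene')[:,:,::-1];a=cv2.resize(im[145:235,260:350],None,fx=6,fy=6,interpolation=2);cv2.imwrite('pics/p.png',a)
E
```

```text
time_s: 12.12
ee_pos: [0.5724, 0.1603, 0.1341]
contact_force: [-10.1, 0.7, 4.0]
12.12 [0.5724 0.1603 0.1341] yaw 177.62 F [-10.08   0.7    3.98] gap 0.0457 grip 47.1 [ 0.16  0.3  -0.21  1.07  0.    0.21]
```

View pics/p.png

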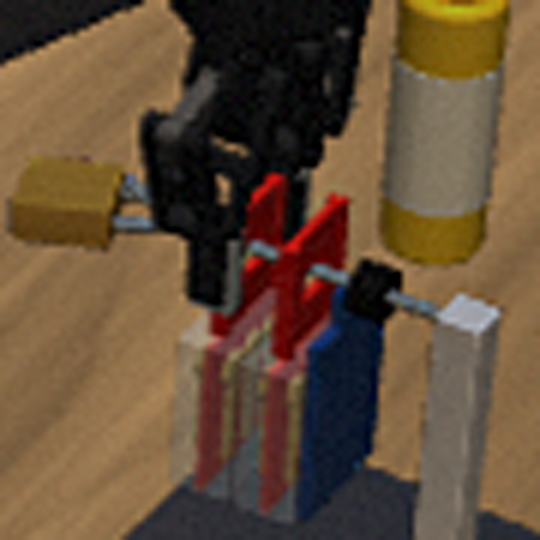

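Both packs sit face to face against the blue plate, tabs at (265,240) and (310,270), pressed at about 10 N for over half a second. I'll relax, open, and lift away.

```bash
python3 -m pendant '[[[0.3,0.2,0,0,0],[0.3,0.4,0,-0.05,0],[0.3,0.4,0,-0.05,0],[0.6,0.4,0,-0.05,0],[0.7,0.4,0,-0.05,0],[0.8,0.4,0,-0.05,0],[0.9,0.4,0,-0.05,0],[0.9,0.4,0,-0.05,0],[0.9,0.4,0,-0.05,0]]]'; python3 -m pendant '[[[0.9,0,0,-1,0],[0.9,0,0,-3,0],[0.9,0,0,-6,0],[0.9,0,0,-10,0],[0.9,0,0,-13,0],[0.9,0,0,-13,0],[0.9,0,0,-13,0],[0.9,0,0,-13,0]]]'; python3 - <<'E'
from h import *
st()
im=grab_frame('scene')[:,:,::-1];a=cv2.resize(im[145:235,260:350],None,fx=6,fy=6,interpolation=2);cv2.imwrite('pics/e.png',a)
E
```

```text
time_s: 13.3
ee_pos: [0.5727, 0.1606, 0.1358]
tool_rot: [0.021, 1.0, -0.0, 0.0]
contact_force: [-0.3, 0.2, 0.2]
finger_gap: 0.0771
grip_force: 0.0
time_s: 14.3
ee_pos: [0.5716, 0.1603, 0.2641]
tool_rot: [0.021, 1.0, -0.0, -0.002]
contact_force: [-0.5, -0.4, -0.4]
finger_gap: 0.0768
grip_force: 0.0
14.3 [0.5716 0.1603 0.2641] yaw 177.62 F [-0.47 -0.35 -0.41] gap 0.0768 grip 0.0 [ 0.16  0.21 -0.04  1.32 -0.    0.21]
```

View pics/e.png

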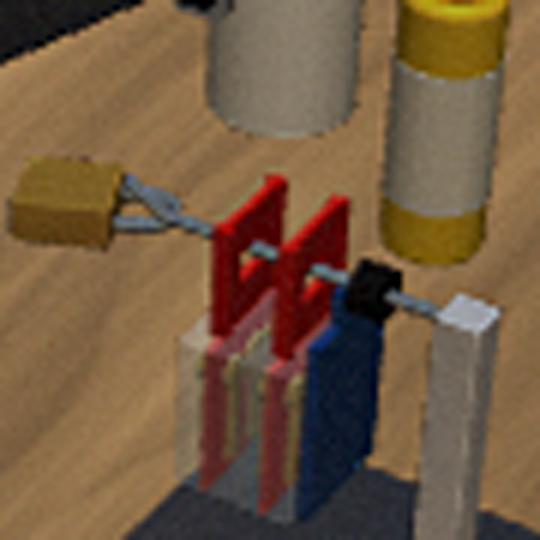

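Both packs hang upright and close together on the wire, tabs at (250,255) and (315,270), and the gripper is clear.

```bash
python3 -c "from rig import *;print(close_job())"
```

```text
the job is handed in; nothing more can be done
None
```

The spare pack hangs in front of the first one on the wire, and both were pressed against the stop plate at about 10 N for over half a second and released hanging straight and close together; the job is handed in at about 14 s, with no verdict returned.

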